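Slide two jars off the packing board into the empty cells

ROBOT

A 6-joint arm with a two-finger parallel gripper is mounted at the origin on a cart in front of the work surface, level with it; the furniture and walls round the work are solid. World frame = base frame: x ahead of the robot, y to its left, z up, the work surface at z = 0. Lengths are in mm, angles in rad, forces in N, time in s.
With the tool pointing down it reaches from about 350 to 800 mm from the base axis. Payload 7.3 kg.
Tool frame: the origin (TCP) lies midway between the tips of the shut fingers; the grasp point (between the pads) lies 19 mm behind it (ctrl.hold_point_z is the distance from the TCP to the grasp point, in mm); x points along the fingers, z is the direction in which the jaws open and shut, and the axes are right-handed (so a half turn about x gives the same grasp; the last joint's range is limited). The gripper opens to 85 mm and grips with 20 to 120 N. Pads are 22 mm wide; open, the fingers measure 114 mm over their backs; the gripper's body (76 mm by 85 mm) begins 54 mm behind the grasp point. The pads swing forward as they close: fully open they stand 13 mm farther back than shut.
Start: joints at [-1.391, 0.342, 1.524, -0, 1.275, -0.146], TCP at [168.058, -497.394, 231.322] pointing down, gripper open.
Joint ranges: [-2.53, 2.53], [-0.77, 2.02], [0.04, 2.7], [-1, 4.14], [0.28, 2.66], [-3.11, 3.11]. Speed limits (rad/s): [2.57, 2.57, 3.14, 3.14, 3.14, 3.14].

INTERFACE

Orientations are given as a 3x3 rotation matrix whose columns are the frame's x, y, z axes.
In Python, from station import ctrl gives the robot as it stands.
- The arm moves only by the tool play_rows, never from a script. Its argument "motion" is a list of rows, each a list of 3 entries, a list of its own where there are three numbers: the finger opening in mm, from 0 to 85.4, then the shift along the tool's x, y, z in mm, then the turn, a rotation vector about the tool's x, y, z in rad. A call has 1 to 5 rows; each row is the pose to reach, as a shift and turn from the pose commanded when the call began, along the tool's axes at that moment; what a row does not reach only later rows make up. A row lasts 1/8 s, in which the tool goes at most 62.5 mm and 10.7 degrees, less where a joint would pass 70% of its speed; a pose out of reach is approached as far as the arm can. A call with a gripper value outside its range is refused whole. The fingers move at their own pace and stop on an object; the grip force is fixed at half the most. Time passes only in rows, so rows that repeat a pose let the fingers close. It gives the time, the measured TCP pose, the force and the opening at its end, in the units of the state.
- ctrl.sense(): the state, without advancing time (a new reading comes with each control period).
- ctrl.snapshot(name): name is "scene" or "top" or "wrist"; returns a dict with "color" (480x640x3 uint8, red, green, blue), "fx", "fy", "cx", "cy" (pixels), "k1" (the pictures are not rectified: a ray, as slopes to the right and down, at radius r is drawn at 1 + k1 r^2 times it, then the intrinsics apply), "R" (3x3) and "t" (3): a world point X has camera coordinates R X + t. Camera axes: x right, y down, z forward; pixel columns grow to the right and rows downward; lengths in mm; the calibration is good to about 2 mm. A picture is of the moment at which its call begins. There is no depth.
- ctrl.close_job(): hands the job in, once; it reports no verdict.
Trained networks look in a picture, given as the dict that the camera call returned (one of the last four; its "shot" number tells which), for a name from the list of things; names that differ only in an ending like _2 or _b are one class to them, and where a whole thing is asked for, a point or a joint stands for the part that bears it (a point fixed in the world has none). Each returns a list of dicts, best first, with "p" (0 to 1); they miss things now and then, are a little off and sometimes report something else, mostly with a low value. They report only what shows in the picture. A call takes as long as a camera call. They do not tell look-alikes from the thing itself.
- ctrl.find_in(name, picture): "point" ([x, y, z] in mm, in world coordinates, good to about 4 mm: the middle of the surface that is visible of it).
- ctrl.regions_of(name, picture): "mask" (480x640 bool, what is visible of it).
- ctrl.mark_of(name, picture): "point" ([x, y, z] in mm, in world coordinates, good to about 4 mm: a listed point, or the origin of a listed thing).
The state is a dict: "time_s": time; "qpos": joint angles; "joint_velocities": joint speeds; "joint_efforts": joint torques, N m; "eef_pos": TCP position; "ee_rot": TCP orientation; "ft_force": force on the tool from outside, world axes, zero at the start; "moment": the same for the moment, N m; "width": finger opening in mm.
Only numpy, scipy, OpenCV 4.12 (cv2) and the standard library are available. Lean on these libraries where they do the work, as an engineer would, in place of code of your own. Each camera call takes 0.05 s, during which the arm holds its last target.

TASK

Two lidded jars stand on the deck of the grey packing board, which drops at its far edge into a row of three cells; one cell already holds a jar. Slide the two jars, without lifting them, over the drop edge into the two empty cells, one in each, so that both end upright and flat on the cell floor, not hung up on a divider or the edge. Leave the packed jar and the other things round the board alone.

Things in the scene. Friction and masses are not known exactly. Their poses are not given: they have to be found in the camera images.
- packing_board: fixed grey board, 230 mm wide (y), 206 mm deep (x); origin on the worktop under the deck; x points away from the robot, across the deck into the cells, y left along the row, z up. Flat deck from x = -100 to +40 mm, top 34 mm above the worktop; rails 6 mm wide and 5 mm high along its near, left and right edges; else only the two jars on it
- drop_edge (a point): middle of the deck's straight far edge, at deck height (x = 40 mm of the board). Beyond it are three cells side by side, x = 40 to 100 mm, each 54 mm wide, centres at y = -60, 0, +60 mm, open towards the deck. The dividers between them are 6 mm thick, their tops and the outer ends of the row level with the deck; cell floors lie 12 mm below the deck
- far_wall_top (a point): middle of the top of the upright wall behind the cells (6 mm thick, x = 100 to 106 mm of the board), 24 mm above the deck
- cell_a (a point): centre of the floor (top of its thin cork pad, 22 mm above the worktop) of the cell that already holds a jar; axes as the packing board's. Which of the three cells this is varies
- cell_b (a point): centre of the floor (top of its cork pad, 22 mm above the worktop) of one empty cell; axes as the packing board's
- cell_c (a point): centre of the floor (top of its cork pad, 22 mm above the worktop) of the other empty cell; axes as the packing board's
- jar_1_center (a point): jar to be packed, on the deck's left half: squat round screw jar, white below with a black lid, 44 mm in diameter and 35 mm tall, about 35 g, standing upright; the point is its centre, 17.5 mm above its foot, z axis up
- jar_2_center (a point): jar to be packed, on the deck's right half: squat round screw jar, white below with a black lid, 44 mm in diameter and 35 mm tall, about 35 g, standing upright; the point is its centre, 17.5 mm above its foot, z axis up
- jar_1: the same jar as jar_1_center, origin at the centre of its foot
- jar_2: the same jar as jar_2_center, origin at the centre of its foot
- jar_packed_center (a point): jar already in its cell, to be left there: squat round screw jar, white below with a black lid, 44 mm in diameter and 35 mm tall, about 35 g, standing upright; the point is its centre, 17.5 mm above its foot, z axis up
- weight_a_center (a point): bystander on the worktop right of the board: brass-coloured knobbed weight, 29 mm wide, 34 mm tall; the point is its centre
- weight_b_center (a point): bystander on the worktop right of the board: smaller brass-coloured knobbed weight, 23 mm wide, 27 mm tall; the point is its centre
- timer_center (a point): bystander on the worktop left of the board: white timer with three buttons, 64 x 64 x 19 mm; the point is its centre
- bottle_g_center (a point): bystander behind the far wall: small bottle with a white cap, 27 mm in diameter, 70 mm tall; the point is its centre
- label_roll_center (a point): bystander behind the far wall: roll of labels lying flat, 68 mm in diameter, 29 mm tall; the point is its centre
There are look-alikes about, which are no part of the job. What is shaped like the jar_1 but orange is not meant.

How it is judged (in metres and radians):
On the way, in this order (a step that is already met when the one before it is completed fails the run):
1. a jar sits flat in an empty cell ((((x of jar_1_center in the frame of cell_b between -0.013 and 0.013 m and y of jar_1_center in the frame of cell_b between -0.01 and 0.01 m and z of jar_1_center in the frame of cell_b between 0.0145 and 0.0205 m and angle between jar_1_center's own z axis and vertical below 0.1 rad) or (x of jar_1_center in the frame of cell_c between -0.013 and 0.013 m and y of jar_1_center in the frame of cell_c between -0.01 and 0.01 m and z of jar_1_center in the frame of cell_c between 0.0145 and 0.0205 m and angle between jar_1_center's own z axis and vertical below 0.1 rad)) or ((x of jar_2_center in the frame of cell_b between -0.013 and 0.013 m and y of jar_2_center in the frame of cell_b between -0.01 and 0.01 m and z of jar_2_center in the frame of cell_b between 0.0145 and 0.0205 m and angle between jar_2_center's own z axis and vertical below 0.1 rad) or (x of jar_2_center in the frame of cell_c between -0.013 and 0.013 m and y of jar_2_center in the frame of cell_c between -0.01 and 0.01 m and z of jar_2_center in the frame of cell_c between 0.0145 and 0.0205 m and angle between jar_2_center's own z axis and vertical below 0.1 rad)))), for 0.2 s.
2. each empty cell holds one of the two jars ((((x of jar_1_center in the frame of cell_b between -0.013 and 0.013 m and y of jar_1_center in the frame of cell_b between -0.01 and 0.01 m and z of jar_1_center in the frame of cell_b between 0.0145 and 0.0205 m and angle between jar_1_center's own z axis and vertical below 0.1 rad) and (x of jar_2_center in the frame of cell_c between -0.013 and 0.013 m and y of jar_2_center in the frame of cell_c between -0.01 and 0.01 m and z of jar_2_center in the frame of cell_c between 0.0145 and 0.0205 m and angle between jar_2_center's own z axis and vertical below 0.1 rad)) or ((x of jar_1_center in the frame of cell_c between -0.013 and 0.013 m and y of jar_1_center in the frame of cell_c between -0.01 and 0.01 m and z of jar_1_center in the frame of cell_c between 0.0145 and 0.0205 m and angle between jar_1_center's own z axis and vertical below 0.1 rad) and (x of jar_2_center in the frame of cell_b between -0.013 and 0.013 m and y of jar_2_center in the frame of cell_b between -0.01 and 0.01 m and z of jar_2_center in the frame of cell_b between 0.0145 and 0.0205 m and angle between jar_2_center's own z axis and vertical below 0.1 rad)))), for 0.2 s.
At the end, for the whole second after the job is handed in: Each of the two cells that were empty holds one of the two jars (centre within 13 mm along and 10 mm across of the cell's centre), standing on its floor (centre 14.5 to 20.5 mm above the pad), within 0.10 rad of upright and at rest; the packed jar is within 12 mm of where it stood ((((x of jar_1_center in the frame of cell_b between -0.013 and 0.013 m and y of jar_1_center in the frame of cell_b between -0.01 and 0.01 m and z of jar_1_center in the frame of cell_b between 0.0145 and 0.0205 m and angle between jar_1_center's own z axis and vertical below 0.1 rad) and (x of jar_2_center in the frame of cell_c between -0.013 and 0.013 m and y of jar_2_center in the frame of cell_c between -0.01 and 0.01 m and z of jar_2_center in the frame of cell_c between 0.0145 and 0.0205 m and angle between jar_2_center's own z axis and vertical below 0.1 rad)) or ((x of jar_1_center in the frame of cell_c between -0.013 and 0.013 m and y of jar_1_center in the frame of cell_c between -0.01 and 0.01 m and z of jar_1_center in the frame of cell_c between 0.0145 and 0.0205 m and angle between jar_1_center's own z axis and vertical below 0.1 rad) and (x of jar_2_center in the frame of cell_b between -0.013 and 0.013 m and y of jar_2_center in the frame of cell_b between -0.01 and 0.01 m and z of jar_2_center in the frame of cell_b between 0.0145 and 0.0205 m and angle between jar_2_center's own z axis and vertical below 0.1 rad))) and linear speed of each of jar_1, jar_2 below 0.02 m/s and distance of jar_packed_center from where it was at the start of the episode below 0.012 m); the robot touches nothing.
It fails at once if a jar is lifted more than 15 mm off the deck (height (world z) of any of jar_1_center, jar_2_center above 0.0665 m).
It fails at once if the packed jar is moved more than 15 mm (distance of jar_packed_center from where it was at the start of the episode above 0.015 m).
It fails at once if a bystander is moved more than 20 mm (distance of any of weight_a_center, timer_center, weight_b_center, bottle_g_center, label_roll_center from where it was at the start of the episode above 0.02 m).
It also fails if it takes over 51 s, if anything falls off the work surface, if the arm or the gripper's body presses on something with over 40 N, if the wrist force passes 120 N, or if a joint passes its speed limit or range.

## Working session

There is one attempt and no reset: what is moved stays moved. The work goes in short steps, Python scripts to look and compute and a tool call to move; the robot and the scene stay as the last step left them, time stands still between calls to the robot, and variables do not carry over. Pictures are saved under pics/ and viewed, and the job is handed in when it is done.

Besides the shell and the picture viewer there is one more tool, called as a command line: name --argument value ..., lists and objects as JSON in quotes. play_rows: Moves the arm, as the interface text tells. Its arguments: {"type":"object","properties":{"motion":{"type":"array","items":{"type":"array"}}},"required":["motion"]}

```bash
mkdir -p pics; ls
cat > h.py <<'E'
import numpy as np, cv2
from station import ctrl
def save(p,n): cv2.imwrite('pics/'+n+'.png',p['color'][:,:,::-1])
def proj(p,X):
    c=p['R']@np.array(X,float)+np.array(p['t']).ravel(); s=c[:2]/c[2]; s=s*(1+p['k1']*(s@s))
    return np.array([p['fx']*s[0]+p['cx'],p['fy']*s[1]+p['cy']])
def ray(p,u,v,z):
    d=np.array([(u-p['cx'])/p['fx'],(v-p['cy'])/p['fy']]); s=d.copy()
    for _ in range(20): s=d/(1+p['k1']*(s@s))
    R=np.array(p['R']);t=np.array(p['t']).ravel()
    o=-R.T@t; w=R.T@np.array([s[0],s[1],1]); return o+w*(z-o[2])/w[2]
E
python3 - <<'E'
from h import *
np.set_printoptions(precision=1,suppress=True)
for n in ('top','scene'):
    p=ctrl.snapshot(n); save(p,n+'1')
    for k in ('jar_1_center','jar_packed_center','drop_edge','far_wall_top','cell_a','cell_b','packing_board'):
        for d in ctrl.mark_of(k,p): print(n,k,round(d['p'],2),np.array(d['point']),proj(p,d['point']))
print(ctrl.sense())
E
```

```text
pics
top jar_1_center 0.88 [464.8  44.6  18.8] [171.9 233.9]
top jar_1_center 0.86 [459.8 -34.3  17.9] [214.9 237.9]
top jar_1_center 0.81 [ 405.8 -213.6   49.5] [313.6 267.8]
top jar_packed_center 0.91 [ 490.8 -288.5   36.5] [357.3 222.6]
top drop_edge 0.75 [ 463.1 -281.    34.2] [352.8 238.1]
top far_wall_top 0.88 [ 512.  -307.1   56.3] [369.  208.4]
top far_wall_top 0.25 [ 426.3 -262.7   -0.5] [341.  261.7]
top cell_a 0.83 [ 517.6 -242.3   22.1] [331.3 209.5]
top cell_a 0.83 [ 457.1 -346.    19.7] [388.4 244.1]
top cell_a 0.53 [ 488.6 -293.8   17.8] [359.4 226.4]
top cell_a 0.23 [ 491.1 -289.5   32.6] [357.7 223. ]
top cell_b 0.83 [ 517.6 -242.3   22.1] [331.3 209.5]
top cell_b 0.83 [ 457.1 -346.    19.7] [388.4 244.1]
top cell_b 0.53 [ 488.6 -293.8   17.8] [359.4 226.4]
top cell_b 0.23 [ 491.1 -289.5   32.6] [357.7 223. ]
top packing_board 0.91 [ 428.3 -264.6   -1. ] [342.1 260.7]
scene jar_1_center 0.92 [ 409.2 -208.3   51.9] [315.7 251.8]
scene jar_1_center 0.57 [461.3 -32.9  18.4] [296.8 231.9]
scene jar_1_center 0.24 [ 381.7 -277.5   53.6] [321.5 268.6]
scene jar_packed_cente
[... 471 characters left out ...]
51 [ 517.6 -241.8   23.8] [375.7 259.7]
scene cell_b 0.84 [ 455.9 -347.6   19.8] [380.8 292.5]
scene cell_b 0.59 [ 491.1 -292.7   19.7] [379.5 275.4]
scene cell_b 0.51 [ 517.6 -241.8   23.8] [375.7 259.7]
scene packing_board 0.71 [ 422.1 -260.4    1.2] [336.7 286.6]
{'time_s': 0.8, 'qpos': array([-1.4,  0.3,  1.5, -0. ,  1.3, -0.1]), 'joint_velocities': array([ 0., -0.,  0., -0., -0.,  0.]), 'joint_efforts': array([  0. , -43.4, -24.6,   0. ,   0. ,  -0. ]), 'eef_pos': array([ 168. , -497.4,  231.3]), 'ee_rot': array([[ 0. ,  0.9,  0.3],
       [-0. ,  0.3, -0.9],
       [-1. , -0. ,  0. ]]), 'ft_force': array([-0.2, -0.1,  0.1]), 'moment': array([ 0., -0., -0.]), 'width': 85.40298264524303}
```

Run:
```python
from h import *
p=ctrl.snapshot('top')
c=p['color'][:,:,::-1]
cv2.imwrite('pics/topz.png',cv2.resize(c[170:320,260:460],(800,600),interpolation=cv2.INTER_CUBIC))
np.set_printoptions(precision=1,suppress=True)
for k in ('jar_1','weight_a_center','timer_center','bottle_g_center','label_roll_center'):
    for d in ctrl.mark_of(k,p): print(k,round(d['p'],2),np.array(d['point']),proj(p,d['point']))
print(ctrl.sense()['ee_rot'].round(3).tolist())
```

```text
jar_1 0.88 [465.3  42.    2.4] [175.7 235.6]
jar_1 0.79 [ 387.2 -280.5   33.1] [351.9 281. ]
jar_1 0.78 [ 407.5 -208.5   36. ] [310.7 267.9]
jar_1 0.57 [457.5 -34.1   0.8] [216.5 241.2]
jar_1 0.56 [ 563.5 -295.1   35. ] [361.2 183.9]
weight_a_center 0.49 [ 386.5 -404.6   21.6] [421.8 284.1]
timer_center 0.64 [ 541.1 -133.2    7.7] [272.2 197.7]
bottle_g_center 0.7 [ 563.  -294.    38.2] [360.8 183.6]
label_roll_center 0.81 [ 540.9 -385.7   13. ] [409.2 200.9]
label_roll_center 0.38 [ 461.2 -276.4   37.7] [350.3 238.6]
[[0.0, 0.947, 0.32], [-0.0, 0.32, -0.947], [-1.0, -0.0, 0.0]]
```

View pics/top1.png

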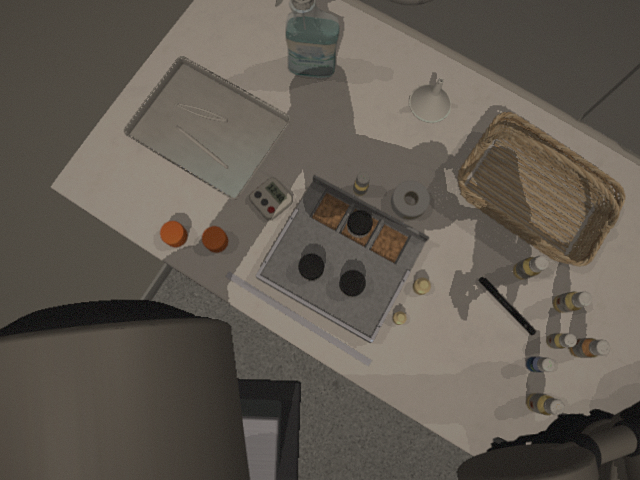

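View pics/scene1.png

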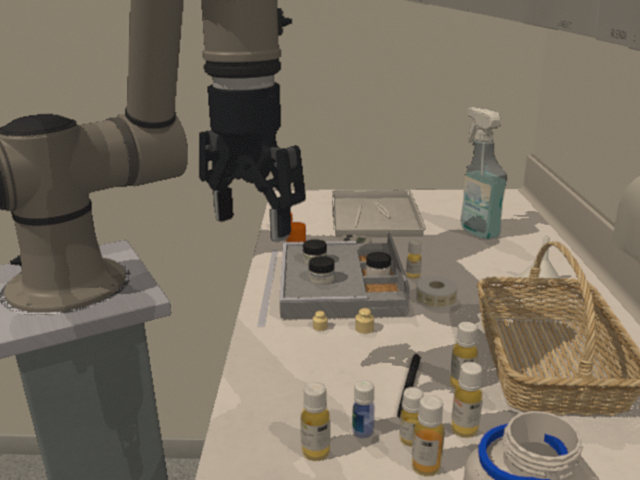

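View pics/topz.png

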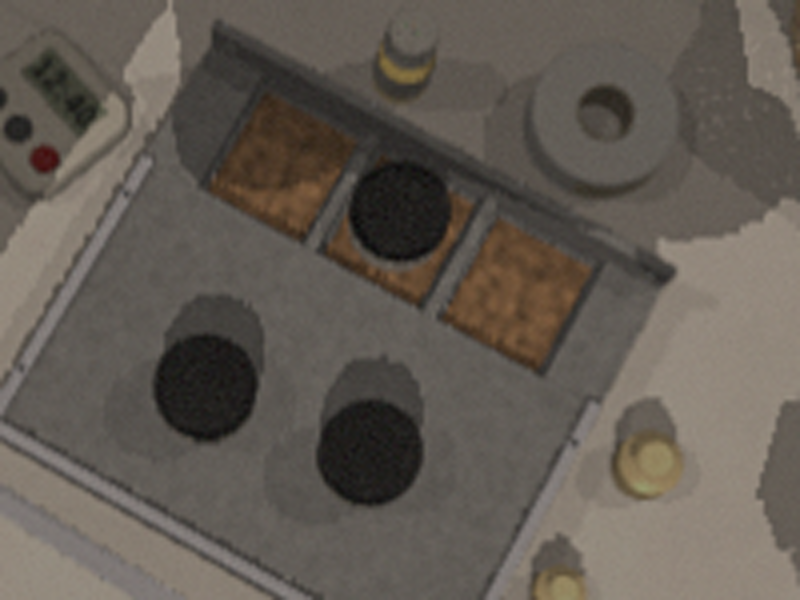

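The centre cell already holds the packed jar at zoom (400,213). Jar 1 is at (206,387) and jar 2 at (370,452), and the left and right cells are empty. The two orange look-alikes are outside the board, far to the left. Next I'll fit the board pose from its visible corners and the jar positions from their lids.

```bash
cat > fit.py <<'E'
from h import *
from scipy.optimize import least_squares
np.set_printoptions(precision=2,suppress=True)
p=ctrl.snapshot('top')
Z=[(207,187,40,87,34),(545,372,40,-87,34),(308,240,40,33,34),(323,248,40,27,34),(425,305,40,-27,34),(440,315,40,-33,34),(600,405,40,-115,39),(672,270,106,-115,58),(215,22,106,115,58)]
def w(q,b): 
    c,s=np.cos(q[2]),np.sin(q[2]); return [q[0]+c*b[0]-s*b[1],q[1]+s*b[0]+c*b[1],b[2]]
def r(q): return np.concatenate([(proj(p,w(q,z[2:]))-np.array([260+(z[0]-1.5)/4,170+(z[1]-1.5)/4])) for z in Z])
f=least_squares(r,[428,-264,-.5],loss='soft_l1'); q=f.x
print(q,np.degrees(q[2])); print(r(q).reshape(-1,2))
g=p['color'].astype(int).max(2)
for n,b,h in(('left',[70,60,22],0),('mid',[70,0,22],0),('right',[70,-60,22],0)): print(n,np.array(w(q,b)))
m=(g<50).astype(np.uint8)
N,l,st,ce=cv2.connectedComponentsWithStats(m)
for i in range(1,N):
    u,v=ce[i]
    if 250<st[i,4]<1500 and 280<u<400 and 190<v<310:
        for z in (69,57):
            X=ray(p,u,v,z); c,s=np.cos(q[2]),np.sin(q[2]); d=X-[q[0],q[1],0]
            print(st[i],ce[i],z,X,'board',c*d[0]+s*d[1],-s*d[0]+c*d[1])
E
python3 fit.py
```

```text
[ 425.5  -261.77   -0.49] -27.922360509369543
[[-1.8  -0.62]
 [ 0.23  0.73]
 [-0.51  0.72]
 [-1.29  0.35]
 [ 0.08  0.88]
 [-0.66  0.04]
 [ 1.17 -0.16]
 [ 2.6  -1.11]
 [ 0.84 -1.82]]
left [ 515.45 -241.53   22.  ]
mid [ 487.35 -294.55   22.  ]
right [ 459.25 -347.56   22.  ]
[318 181  66  54 805] [355.09 213.68] 69 [ 498.24 -281.89   69.  ] board 73.69639962570852 16.277802173866352
[318 181  66  54 805] [355.09 213.68] 57 [ 501.52 -282.82   57.  ] board 77.02885014001599 16.996034815950747
[299 253  25  27 534] [310.96 266.18] 69 [ 405.19 -209.09   69.  ] board -42.614957043663225 37.033508983337526
[299 253  25  27 534] [310.96 266.18] 57 [ 407.16 -208.99   57.  ] board -40.92290098537235 38.04446924339419
[339 270  26  27 539] [351.89 282.61] 69 [ 379.5  -277.92   69.  ] board -33.07884087577626 -35.81222330606454
[339 270  26  27 539] [351.89 282.61] 57 [ 381.11 -278.79   57.  ] board -31.252292429625044 -35.8286411010302
```

play_rows --motion '[[60,[12,54,-28],[0.03,0,0]],[60,[24,108,-55],[0.06,0,0]],[60,[36,163,-83],[0.09,0,0]],[60,[49,217,-111],[0.117,0,0]],[60,[61,271,-138],[0.117,0,0]]]'

```text
time_s: 1.78
eef_pos: [381.8, -278.5, 170.2]
ee_rot: [[0.001, 0.978, 0.207], [-0.001, 0.207, -0.978], [-1.0, 0.0, 0.001]]
ft_force: [1.0, -0.8, 0.2]
width: 59.9
```

Run:
```python
from h import *
np.set_printoptions(precision=3,suppress=True)
p=ctrl.snapshot('wrist'); save(p,'w1')
s=ctrl.sense();print(s['time_s'],s['eef_pos'],s['ee_rot'],s['width'])
for k in ('jar_1_center','jar_packed_center','drop_edge','cell_b','far_wall_top'):
    for d in ctrl.mark_of(k,p): print(k,round(d['p'],2),np.array(d['point']).round(1),proj(p,d['point']))
```

```text
1.825 [ 385.133 -272.709  168.73 ] [[ 0.001  0.978  0.211]
 [ 0.004  0.211 -0.978]
 [-1.     0.002 -0.004]] 59.8774196582582
jar_1_center 0.97 [455.8 -36.4  17.3] [ 5.796 51.395]
jar_1_center 0.78 [ 411.5 -210.5   54.2] [229.152 169.698]
jar_1_center 0.69 [ 490.6 -294.8   39.3] [380.662  74.452]
jar_1_center 0.41 [ 461.5 -346.    25.4] [437.62  136.013]
jar_1_center 0.36 [ 324.8 -364.1   11. ] [407.356 304.64 ]
jar_packed_center 0.86 [ 493.9 -295.5   42.3] [383.647  68.705]
drop_edge 0.61 [ 460.  -277.7   34. ] [344.209 116.887]
drop_edge 0.42 [ 385.2 -404.9   14.9] [477.668 248.328]
cell_b 0.74 [ 462.1 -348.9   25.2] [441.681 136.041]
cell_b 0.63 [ 516.9 -239.7   24.7] [306.43  17.56]
far_wall_top 0.93 [ 517.7 -305.    57.3] [412.895  26.516]
far_wall_top 0.2 [ 458.3 -278.2   33.2] [344.309 119.614]
```

View pics/w1.png

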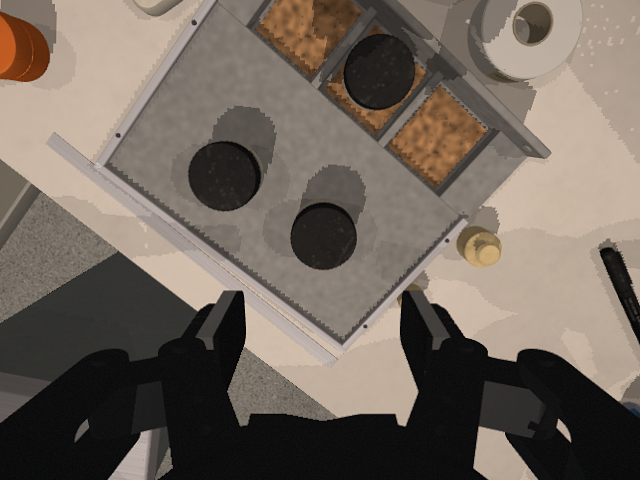

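play_rows --motion '[[60,[0,0,0],[0,0,0]],[60,[0,0,0],[0,0,0]]]'

```text
time_s: 2.33
eef_pos: [380.1, -280.9, 170.5]
ee_rot: [[0.0, 0.979, 0.205], [-0.0, 0.205, -0.979], [-1.0, 0.0, 0.001]]
ft_force: [0.0, 0.2, 0.1]
width: 59.8
```

Run:
```python
from h import *
np.set_printoptions(precision=3,suppress=True)
p=ctrl.snapshot('wrist'); save(p,'w2')
import pickle; pickle.dump(p,open('w2.pkl','wb'))
c=p['color'][:,:,::-1]
cv2.imwrite('pics/w2z.png',cv2.resize(c[0:225,260:560],(800,600),interpolation=cv2.INTER_CUBIC))
cv2.imwrite('pics/w2y.png',cv2.resize(c[0:375,60:560],(800,600),interpolation=cv2.INTER_CUBIC))
s=ctrl.sense();print(s['time_s'],s['eef_pos'],s['ee_rot'],s['width'],p['t'])
```

```text
2.375 [ 380.129 -280.712  170.44 ] [[ 0.     0.979  0.206]
 [-0.     0.206 -0.979]
 [-1.     0.     0.   ]] 59.807981748383355 [-353.509  284.935  404.025]
```

View pics/w2z.png

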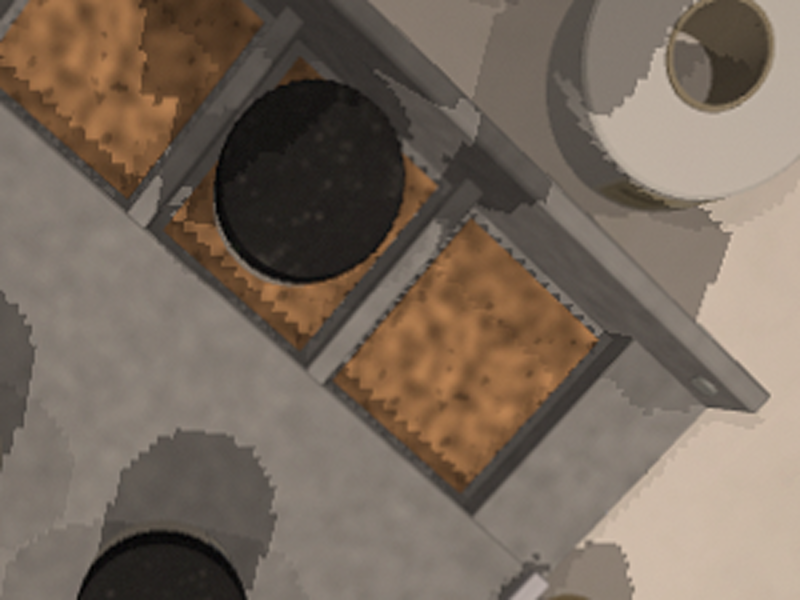

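View pics/w2y.png

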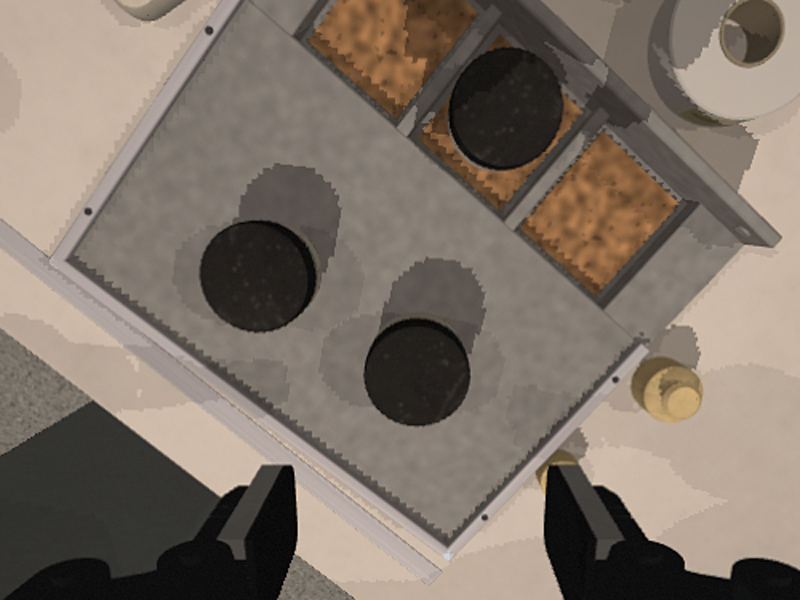

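```bash
cat > fit2.py <<'E'
from h import *
import pickle
from scipy.optimize import least_squares
from scipy.spatial import ConvexHull
np.set_printoptions(precision=2,suppress=True)
p=pickle.load(open('w2.pkl','rb'))
A=[(307,367,40,-27,34),(322,383,40,-33,34),(470,512,40,-87,34),(130,210,40,33,34),(152,228,40,27,34),(768,396,106,-115,58),(752,410,100,-115,58)]
B=[(50,260,-100,115,39),(447,557,-100,-115,39),(648,345,40,-115,39),(295,38,40,87,34)]
P=[((a[0]-.8)/2.667+260,(a[1]-.8)/2.667)+a[2:] for a in A]+[((a[0])/1.6+60,a[1]/1.6)+a[2:] for a in B]
def w(q,b):
    c,s=np.cos(q[2]),np.sin(q[2]); return [q[0]+c*b[0]-s*b[1],q[1]+s*b[0]+c*b[1],b[2]]
def r(q): return np.concatenate([proj(p,w(q,z[2:]))-np.array(z[:2]) for z in P])
q=least_squares(r,[428,-264,-.5],loss='soft_l1').x
print(q,np.degrees(q[2])); print(r(q).reshape(-1,2))
for n,b in(('left',[70,60,22]),('mid',[70,0,22]),('right',[70,-60,22])): print(n,np.array(w(q,b)))
g=p['color'].max(2)
m=cv2.morphologyEx((g<52).astype(np.uint8),cv2.MORPH_OPEN,np.ones((3,3)))
N,l,st,ce=cv2.connectedComponentsWithStats(m)
th=np.linspace(0,2*np.pi,72)
def sil(x,y,zt,h):
    pts=np.array([proj(p,[x+22*np.cos(t),y+22*np.sin(t),z]) for t in th for z in (zt,zt-h)],np.float32)
    return cv2.convexHull(pts)
im=p['color'][:,:,::-1].copy()
for i in range(1,N):
    if 1500<st[i,4]<9000 and st[i,1]+st[i,3]<290 :
        zt=57 if ce[i][1]<110 else 69
        def rr(x):
            M=cv2.moments(sil(x[0],x[1],zt,11)); return [M['m10']/M['m00']-ce[i][0],M['m01']/M['m00']-ce[i][1]]
        X=ray(p,*ce[i],zt); s=least_squares(rr,X[:2]).x
        c,sn=np.cos(q[2]),np.sin(q[2]); d=s-q[:2]
        print(st[i],ce[i],zt,'world',s,'board',c*d[0]+sn*d[1],-sn*d[0]+c*d[1],'area',cv2.contourArea(sil(*s,zt,11)))
        cv2.polylines(im,[sil(*s,zt,11).astype(int)],True,(0,255,0))
for x in [(40,87,34),(40,-87,34),(-100,115,39),(-100,-115,39),(100,-115,58),(100,115,58),(70,60,22),(70,0,22),(70,-60,22)]:
    cv2.circle(im,tuple(proj(p,w(q,x)).astype(int)),2,(255,0,255),-1)
cv2.imwrite('pics/fit2.png',im)
E
python3 fit2.py
```

```text
[ 426.63 -260.96   -0.49] -27.992160727125587
[[-0.39  0.02]
 [ 0.44 -0.25]
 [ 0.8   1.03]
 [-1.32 -0.6 ]
 [-2.61 -1.22]
 [ 2.62 -0.14]
 [ 1.65  1.91]
 [-3.59  0.27]
 [ 0.45  3.28]
 [ 1.57  3.06]
 [-2.19 -2.99]]
left [ 516.6  -240.83   22.  ]
mid [ 488.44 -293.81   22.  ]
right [ 460.28 -346.79   22.  ]
[ 340   30   72   76 4279] [375.6   67.27] 57 world [ 489.33 -291.73] board 69.81272079798109 2.2591415900452425 area 4514.367014762625
[ 185  138   73   69 3915] [220.87 171.61] 69 world [ 408.67 -210.41] board -39.58049113604498 36.19996037639973 area 4179.79132321151
[ 288  199   66   67 3474] [320.21 232.11] 69 world [ 383.09 -279.28] board -29.843739219753942 -36.6162588437078 area 3698.5848783373367
```

View pics/fit2.png

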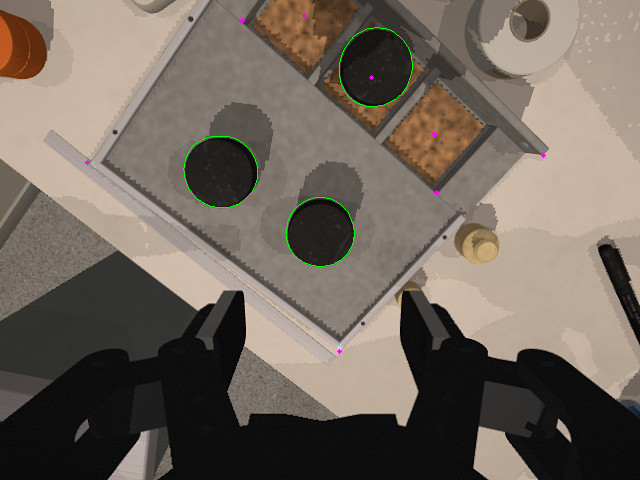

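play_rows --motion '[[60,[45,2.5,-1],[0,0,0]],[60,[85,2.5,-1],[0,0,0]],[60,[110,2.5,-1],[0,0,0]],[60,[124,2.5,-1],[0,0,0]],[60,[124,2.5,-1],[0,0,0]]]'

```text
time_s: 3.0
eef_pos: [382.6, -278.5, 45.9]
ee_rot: [[-0.001, 0.978, 0.207], [0.001, 0.207, -0.978], [-1.0, -0.001, -0.001]]
ft_force: [0.2, 0.2, 0.7]
width: 60.0
```

Run:
```python
from h import *
p=ctrl.snapshot('wrist'); save(p,'w3');p=ctrl.snapshot('scene')
cv2.imwrite('pics/s3.png',cv2.resize(p['color'][180:330,240:440,::-1],(800,600)))
print(ctrl.sense()['eef_pos'],ctrl.sense()['ft_force'])
```

```text
[ 383.2786256  -279.03860219   47.0894899 ] [ 0.62495946 -0.05575213 -0.42946302]
```

View pics/w3.png

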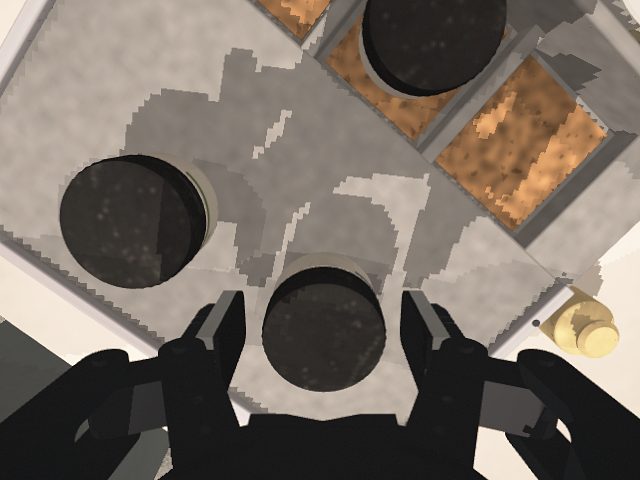

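View pics/s3.png

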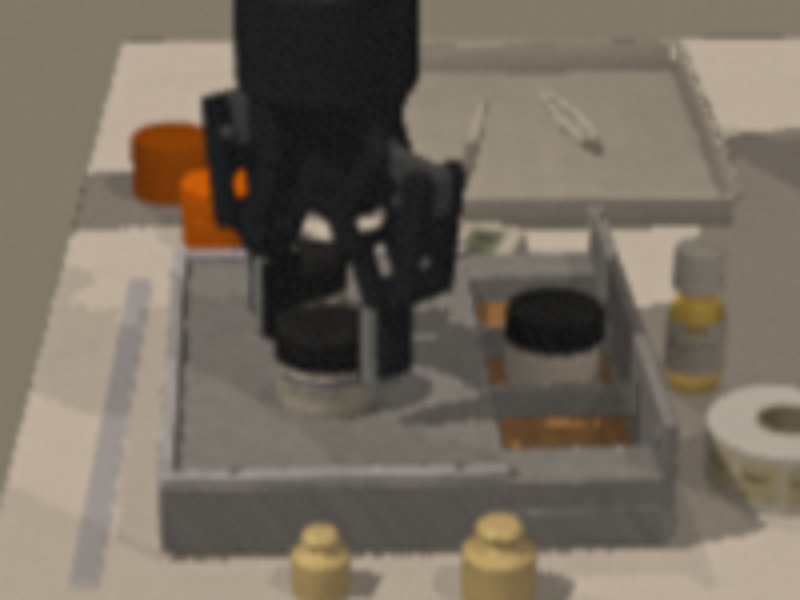

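The jar at wrist pixel (323,330) is centred between the pads. I'm closing the fingers now.

play_rows --motion '[[40,[0,0,0],[0,0,0]],[40,[0,0,0],[0,0,0]],[40,[0,0,0],[0,0,0]],[40,[0,0,0],[0,0,0]]]'

```text
time_s: 3.6
eef_pos: [383.4, -279.0, 47.7]
ee_rot: [[0.002, 0.978, 0.207], [-0.002, 0.207, -0.978], [-1.0, 0.001, 0.002]]
ft_force: [-0.6, -0.2, 6.2]
width: 41.8
```

Run:
```python
from h import *
import pickle
p=ctrl.snapshot('wrist'); save(p,'w4'); pickle.dump(p,open('w4.pkl','wb'))
print(ctrl.sense()['eef_pos'],ctrl.sense()['ft_force'])
```

```text
[ 383.43945321 -279.01205463   47.71115923] [-1.93086236 -0.07119684  5.60241288]
```

View pics/w4.png

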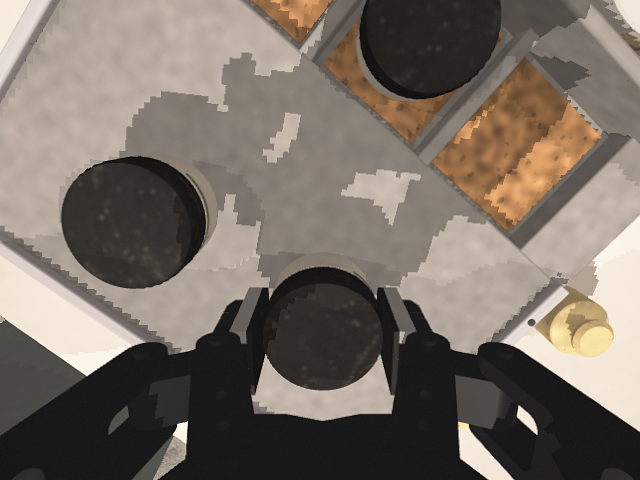

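Run:
```python
from h import *
import pickle
p=pickle.load(open('w4.pkl','rb'))
cv2.imwrite('pics/w4z.png',cv2.resize(p['color'][20:290,300:640,::-1],(756,600),interpolation=cv2.INTER_CUBIC))
for u,v in [(428,163),(518,244),(416,152)]: print(ray(p,u,v,34).round(1))
q=(426.3,-261.2,-.488);c,s=np.cos(q[2]),np.sin(q[2])
for b in [(40,-33),(40,-87),(40,-27)]: print(q[0]+c*b[0]-s*b[1],q[1]+s*b[0]+c*b[1])
# where is lid centre
print(ray(p,323,328,69))
```

```text
[ 446.9 -308.5   34. ]
[ 422.7 -354.7   34. ]
[ 450.  -302.7   34. ]
446.158504485249 -309.1023986832532
420.8400492367874 -356.79910531832024
448.9716661795225 -303.8027646126902
[ 386.54947912 -278.91151729   69.        ]
```

View pics/w4z.png

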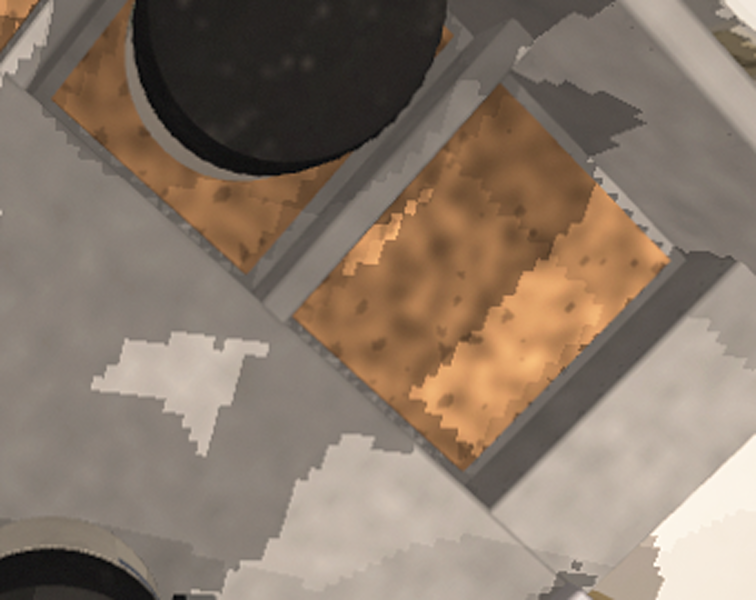

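play_rows --motion '[[40,[-1,8,11.5],[0,0,0]],[40,[-1,18,26],[0,0,0]],[40,[-1,28,40.5],[0,0,0]],[40,[-1,38,55],[0,0,0]],[40,[-1,46,66],[0,0,0]]]'

```text
time_s: 4.28
eef_pos: [442.3, -334.2, 48.1]
ee_rot: [[0.001, 0.978, 0.207], [-0.001, 0.207, -0.978], [-1.0, 0.001, 0.001]]
ft_force: [0.6, -1.0, -0.9]
width: 41.9
```

play_rows --motion '[[40,[0,6,9],[0,0,0]],[40,[0,10,15],[0,0,0]],[40,[0,10,15],[0,0,0]],[40,[0,10,15],[0,0,0]]]'

```text
time_s: 4.78
eef_pos: [454.1, -345.7, 47.2]
ee_rot: [[-0.0, 0.978, 0.207], [0.0, 0.207, -0.978], [-1.0, -0.0, -0.0]]
ft_force: [-0.9, -1.2, -0.6]
width: 41.9
```

Run:
```python
from h import *
import pickle
p=ctrl.snapshot('wrist'); save(p,'w5'); pickle.dump(p,open('w5.pkl','wb'))
p=ctrl.snapshot('scene')
cv2.imwrite('pics/s5.png',cv2.resize(p['color'][180:330,260:460,::-1],(800,600)))
print(ctrl.sense()['eef_pos'],ctrl.sense()['ft_force'])
```

```text
[ 454.17580914 -345.76130319   47.29380612] [-0.59880264  0.27308837 -0.55295299]
```

View pics/w5.png

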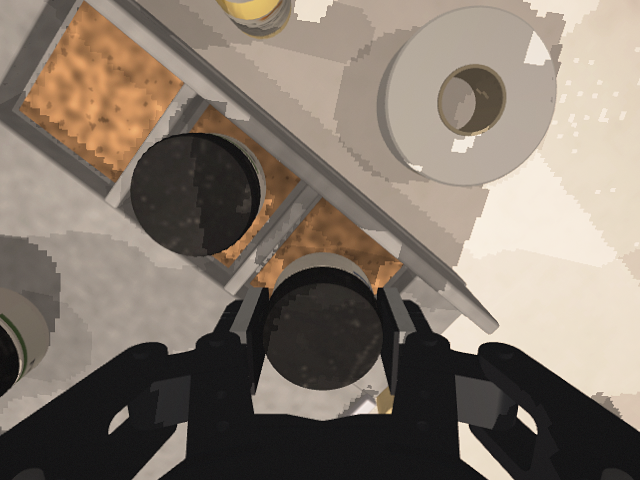

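View pics/s5.png

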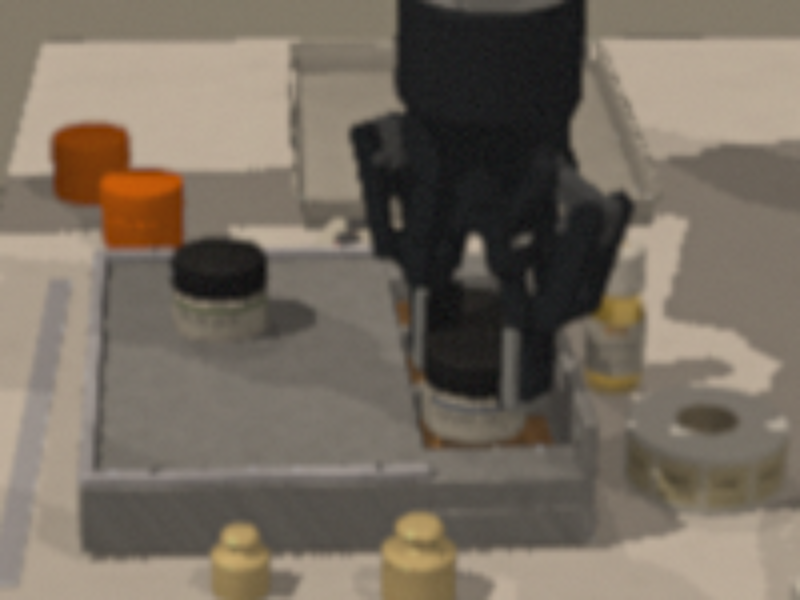

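Run:
```python
from h import *
import pickle
p=pickle.load(open('w5.pkl','rb'))
q=(426.3,-261.2,-.488);c,s=np.cos(q[2]),np.sin(q[2])
W=lambda x,y,z:(q[0]+c*x-s*y,q[1]+s*x+c*y,z)
im=cv2.resize(p['color'][150:400,180:510,::-1],(792,600),interpolation=cv2.INTER_CUBIC)
T=lambda X:tuple(((proj(p,X)-[180,150])*2.4).astype(int))
for a,b in [((40,-27,34),(100,-27,34)),((40,-33,34),(100,-33,34)),((40,-87,34),(100,-87,34)),((40,-115,34),(40,-27,34)),((100,-115,58),(100,0,58)),((106,-115,58),(106,0,58))]:
    cv2.line(im,T(W(*a)),T(W(*b)),(0,255,0),1)
th=np.linspace(0,6.283,60)
for ct in [(66,-60)]:
  for z in (69,34): cv2.polylines(im,[np.array([T(W(ct[0]+22*np.cos(t),ct[1]+22*np.sin(t),z)) for t in th])],True,(255,0,255))
cv2.imwrite('pics/ov5.png',im)
```

```text
(no output)
```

View pics/ov5.png

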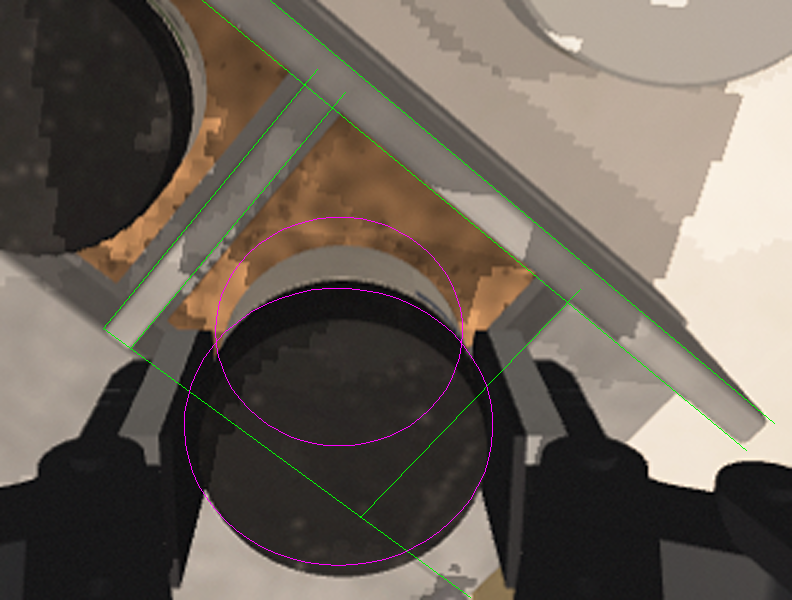

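play_rows --motion '[[40,[0,3,0],[0,0,0]],[40,[3,3,0],[0,0,0]],[40,[7,3,0],[0,0,0]],[40,[10,3,0],[0,0,0]],[40,[10,3,0],[0,0,0]]]'

```text
time_s: 5.5
eef_pos: [457.2, -345.3, 36.9]
ee_rot: [[-0.001, 0.978, 0.207], [0.0, 0.207, -0.978], [-1.0, -0.001, -0.001]]
ft_force: [-0.3, -0.7, -0.3]
width: 42.2
```

Run:
```python
from h import *
import pickle
p=ctrl.snapshot('wrist'); save(p,'w6'); pickle.dump(p,open('w6.pkl','wb'))
p=ctrl.snapshot('scene')
cv2.imwrite('pics/s6.png',cv2.resize(p['color'][180:330,260:460,::-1],(800,600)))
print(ctrl.sense()['eef_pos'],ctrl.sense()['ft_force'])
```

```text
[ 457.39345578 -345.44687127   37.2854403 ] [-0.20397411 -0.43802225  0.05657019]
```

View pics/w6.png

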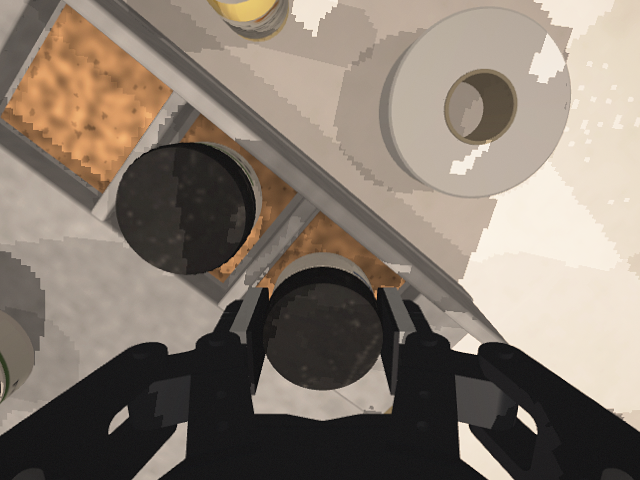

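View pics/s6.png

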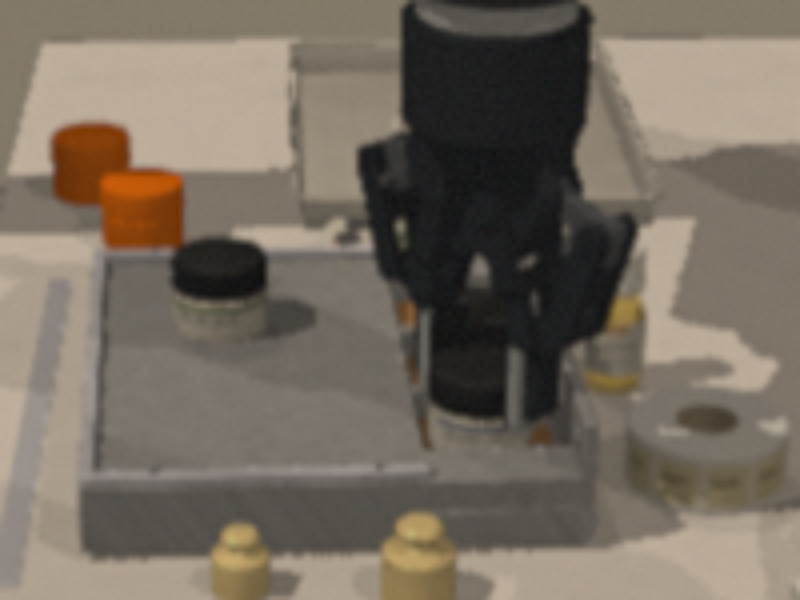

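play_rows --motion '[[40,[2,0,0],[0,0,0]],[40,[2,0,0],[0,0,0]],[48,[2,0,0],[0,0,0]],[48,[2,0,0],[0,0,0]],[48,[2,0,0],[0,0,0]]]'

```text
time_s: 6.22
eef_pos: [457.3, -345.4, 35.2]
ee_rot: [[-0.0, 0.978, 0.207], [0.0, 0.207, -0.978], [-1.0, -0.0, -0.0]]
ft_force: [0.6, -0.3, 0.4]
width: 47.9
```

Run:
```python
from h import *
p=ctrl.snapshot('wrist'); save(p,'w7')
p=ctrl.snapshot('scene')
cv2.imwrite('pics/s7.png',cv2.resize(p['color'][180:330,260:460,::-1],(800,600)))
print(ctrl.sense()['eef_pos'],ctrl.sense()['ft_force'])
```

```text
[ 457.36690588 -345.40713087   35.21394754] [-0.31108903  0.40737804  0.10642756]
```

View pics/w7.png

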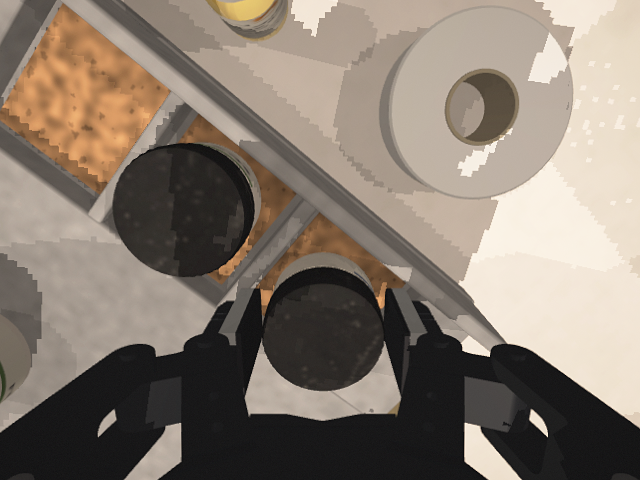

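View pics/s7.png

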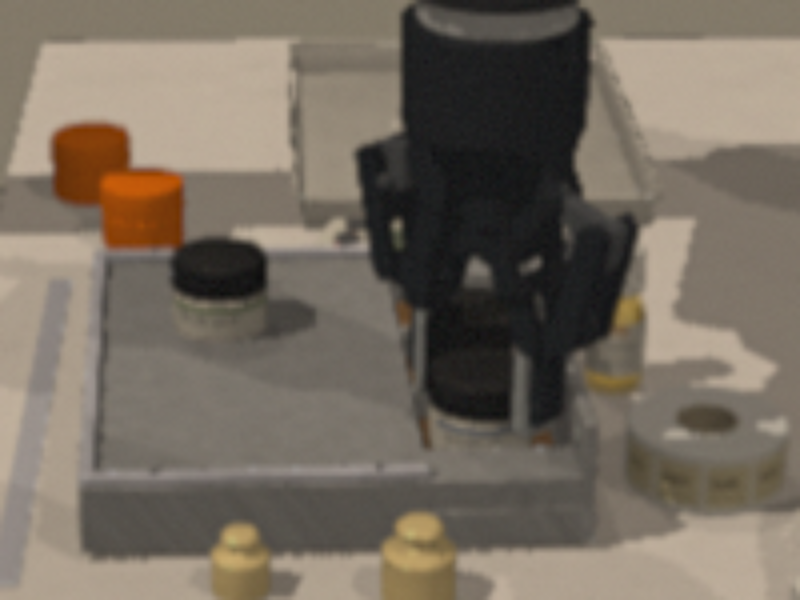

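play_rows --motion '[[48,[-10,0,0],[0,0,0]],[48,[-25,0,0],[0,0,0]],[60,[-60,0,0],[0,0,0]],[60,[-110,0,0],[0,0,0]],[60,[-135,0,0],[0,0,0]]]'

```text
time_s: 6.95
eef_pos: [458.2, -346.2, 174.6]
ee_rot: [[0.004, 0.978, 0.207], [-0.004, 0.207, -0.978], [-1.0, 0.003, 0.005]]
ft_force: [0.5, -0.5, -1.2]
width: 59.9
```

```bash
cat > chk.py <<'E'
from h import *
import sys
n=sys.argv[1]
q=(426.3,-261.2,-.488);c,s=np.cos(q[2]),np.sin(q[2])
p=ctrl.snapshot('wrist'); save(p,n)
for k in ('jar_1_center','jar_packed_center'):
    for d in ctrl.mark_of(k,p):
        X=d['point'];e=np.array(X[:2])-q[:2]
        print(k,round(d['p'],2),np.round(X,1),'board',(c*e[0]+s*e[1]).round(1),(-s*e[0]+c*e[1]).round(1))
p=ctrl.snapshot('scene')
cv2.imwrite('pics/%ss.png'%n,cv2.resize(p['color'][180:330,260:460,::-1],(800,600)))
t=ctrl.sense();print(t['time_s'],t['eef_pos'],t['ft_force'],t['ee_rot'].round(3).tolist())
E
python3 chk.py w8
```

```text
jar_1_center 0.8 [ 408.2 -207.7   54.1] board -41.1 38.8
jar_1_center 0.2 [ 404.8 -211.    39.4] board -42.5 34.3
jar_packed_center 0.83 [ 489.8 -295.4   38.2] board 72.1 -0.4
7.15 [ 457.34312389 -345.39440078  170.92813403] [-1.08530046 -0.60021856 -0.54944   ] [[0.001, 0.978, 0.207], [-0.001, 0.207, -0.978], [-1.0, 0.001, 0.001]]
```

View pics/w8.png

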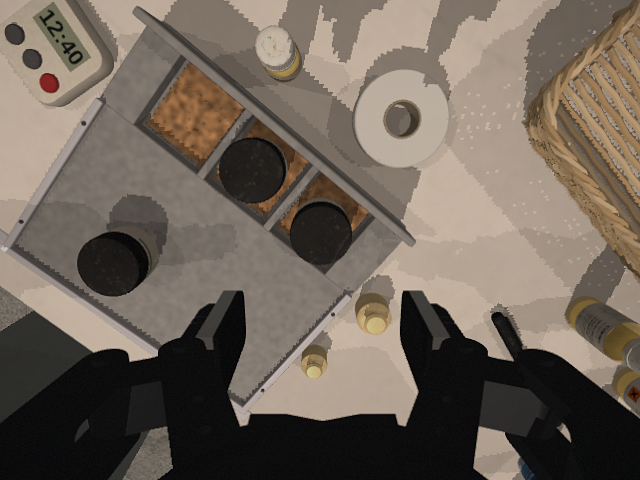

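View pics/w8s.png

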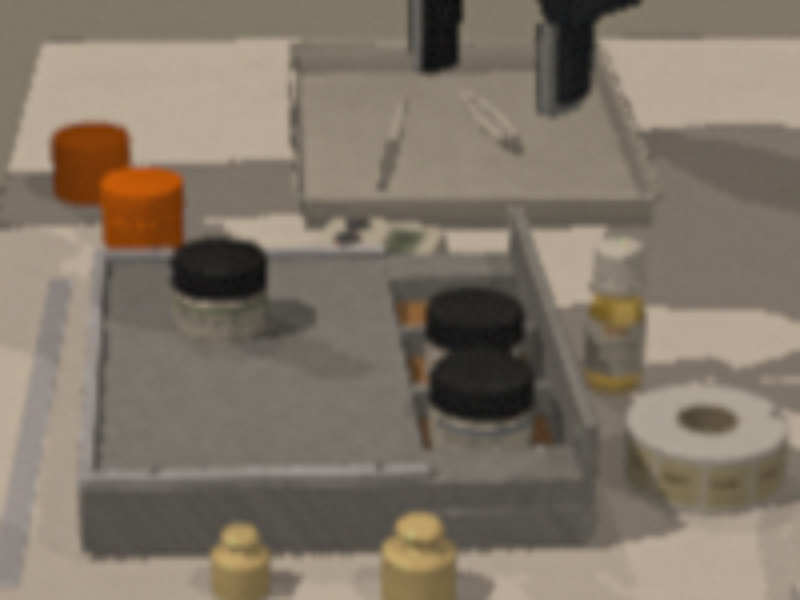

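play_rows --motion '[[60,[0,-4,-29],[0.18,0,0]],[60,[0,-8,-57],[0.36,0,0]],[60,[0,-12,-86],[0.54,0,0]],[60,[0,-16.5,-115],[0.72,0,0]],[60,[0,-20.6,-143],[0.9,0,0]]]'

```text
time_s: 7.78
eef_pos: [406.4, -208.4, 169.0]
ee_rot: [[-0.002, 0.767, -0.642], [0.002, -0.642, -0.767], [-1.0, -0.003, 0.0]]
ft_force: [0.3, 0.8, 0.9]
width: 59.8
```

play_rows --motion '[[60,[0,0,0],[0.17,0,0]],[60,[0,0,0],[0.34,0,0]],[60,[0,0,0],[0.496,0,0]],[60,[0,0,0],[0.496,0,0]],[60,[0,0,0],[0.496,0,0]]]'

```text
time_s: 8.4
eef_pos: [407.3, -209.6, 169.7]
ee_rot: [[-0.001, 0.377, -0.926], [0.001, -0.926, -0.377], [-1.0, -0.001, 0.001]]
ft_force: [-0.1, -0.5, -0.5]
width: 60.4
```

```bash
python3 chk.py w9
```

```text
jar_1_center 0.73 [ 411.  -209.    52.1] board -38.0 38.9
jar_1_center 0.6 [463.6  43.3  20.2] board -109.8 286.4
jar_packed_center 0.56 [ 487.6 -295.8   40.4] board 70.4 -1.8
8.6 [ 407.52132051 -209.78101677  170.17169825] [ 0.21366396  0.40483622 -0.07543505] [[-0.0, 0.375, -0.927], [0.0, -0.927, -0.375], [-1.0, -0.0, 0.0]]
```

View pics/w9.png

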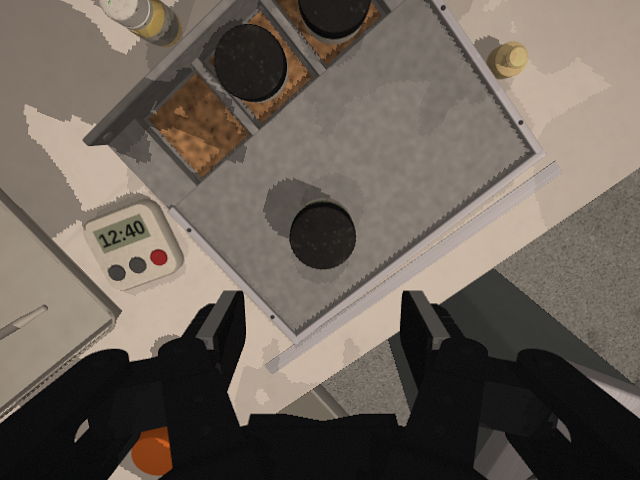

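play_rows --motion '[[60,[45,-1,0],[0,0,0]],[60,[85,-1,0],[0,0,0]],[60,[110,-1,0],[0,0,0]],[60,[123.5,-1,0],[0,0,0]],[60,[123.5,-1,0],[0,0,0]]]'

```text
time_s: 9.22
eef_pos: [407.0, -208.8, 46.4]
ee_rot: [[-0.001, 0.375, -0.927], [0.001, -0.927, -0.375], [-1.0, -0.001, 0.001]]
ft_force: [0.1, -0.2, -0.7]
width: 60.1
```

```bash
python3 chk.py w10
```

```text
jar_1_center 0.64 [ 408.3 -208.8   54.5] board -40.5 37.8
jar_packed_center 0.67 [ 490.3 -291.2   42.5] board 70.6 3.5
jar_packed_center 0.52 [ 463.6 -277.6   32.8] board 40.6 3.0
jar_packed_center 0.52 [ 539.2 -130.5   11.1] board 38.4 168.4
9.425 [ 407.84248326 -209.33898081   47.76688465] [-0.098131   -0.48379103 -0.13294552] [[0.002, 0.374, -0.927], [-0.001, -0.927, -0.374], [-1.0, 0.002, -0.001]]
```

View pics/w10.png

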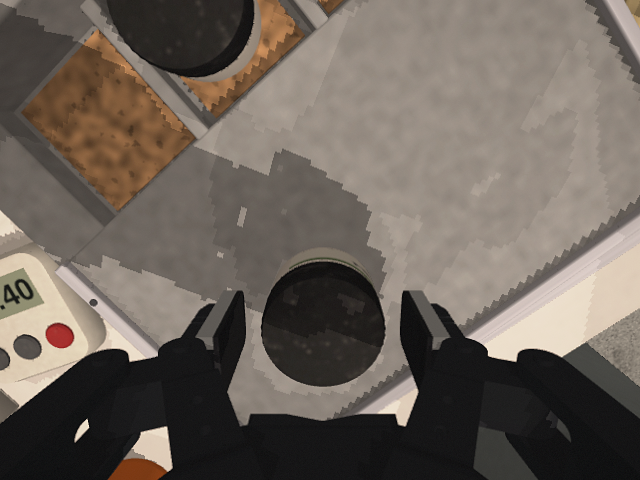

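play_rows --motion '[[40,[0,0,0],[0,0,0]],[40,[0,0,0],[0,0,0]],[40,[0,0,0],[0,0,0]],[40,[-1,0,0],[0,0,0]],[40,[-1,0,0],[0,0,0]]]'

```text
time_s: 10.05
eef_pos: [407.3, -209.0, 48.0]
ee_rot: [[0.0, 0.374, -0.927], [-0.0, -0.927, -0.374], [-1.0, 0.0, -0.0]]
ft_force: [-0.6, 0.3, 0.5]
width: 42.2
```

play_rows --motion '[[40,[0,8,-11],[0,0,0]],[40,[0,19,-25],[0,0,0]],[40,[0,31,-40],[0,0,0]],[40,[0,42,-55],[0,0,0]],[40,[0,51,-66],[0,0,0]]]'

```text
time_s: 10.68
eef_pos: [487.8, -231.5, 48.0]
ee_rot: [[-0.001, 0.374, -0.927], [0.0, -0.927, -0.374], [-1.0, -0.001, 0.001]]
ft_force: [-2.4, 0.9, 5.1]
width: 41.9
```

play_rows --motion '[[40,[0,8,-10],[0,0,0]],[40,[0,14,-18],[0,0,0]],[40,[0,14,-18],[0,0,0]],[40,[0,14,-18],[0,0,0]]]'

```text
time_s: 11.18
eef_pos: [509.0, -237.5, 47.4]
ee_rot: [[-0.001, 0.374, -0.927], [0.0, -0.927, -0.374], [-1.0, -0.001, 0.001]]
ft_force: [-0.2, 0.7, -0.5]
width: 41.9
```

```bash
python3 chk.py w11
python3 - <<'E'
from h import *
p=ctrl.snapshot('wrist')
q=(426.3,-261.2,-.488);c,s=np.cos(q[2]),np.sin(q[2])
W=lambda x,y,z:(q[0]+c*x-s*y,q[1]+s*x+c*y,z)
im=cv2.resize(p['color'][150:400,130:460,::-1],(792,600),interpolation=cv2.INTER_CUBIC)
T=lambda X:tuple(((proj(p,X)-[130,150])*2.4).astype(int))
for a,b in [((40,27,34),(100,27,34)),((40,33,34),(100,33,34)),((40,87,34),(100,87,34)),((40,115,34),(40,27,34)),((100,115,58),(100,0,58)),((106,115,58),(106,0,58))]:
    cv2.line(im,T(W(*a)),T(W(*b)),(0,255,0),1)
th=np.linspace(0,6.283,60)
for z in (69,34): cv2.polylines(im,[np.array([T(W(66+22*np.cos(t),60+22*np.sin(t),z)) for t in th])],True,(255,0,255))
cv2.imwrite('pics/ov11.png',im)
E
```

```text
jar_1_center 0.55 [ 512.7 -237.2   53.3] board 65.1 61.7
jar_packed_center 0.96 [ 492.6 -292.9   38.4] board 73.4 3.1
11.375 [ 509.17645024 -237.65204957   47.78051985] [ 0.33948995 -0.5842541  -0.63609905] [[-0.0, 0.374, -0.927], [0.0, -0.927, -0.374], [-1.0, -0.0, 0.0]]
```

View pics/ov11.png

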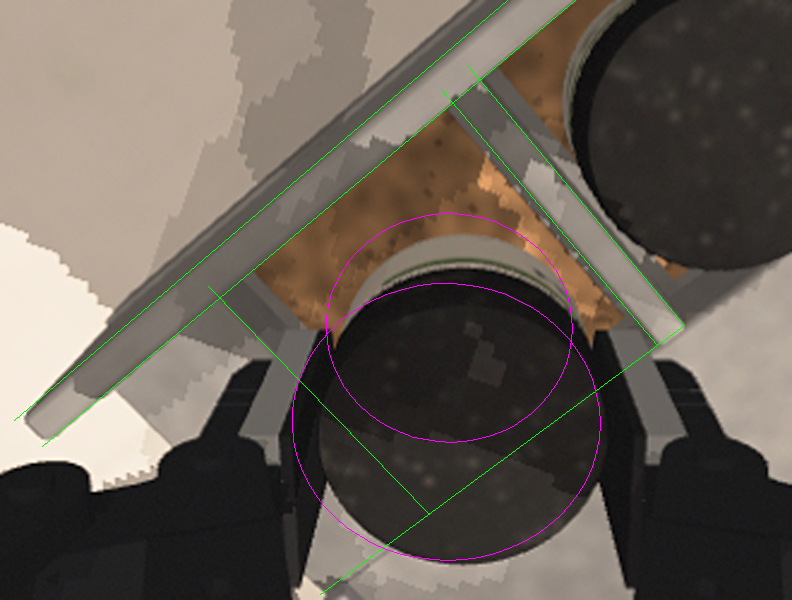

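View pics/w11s.png

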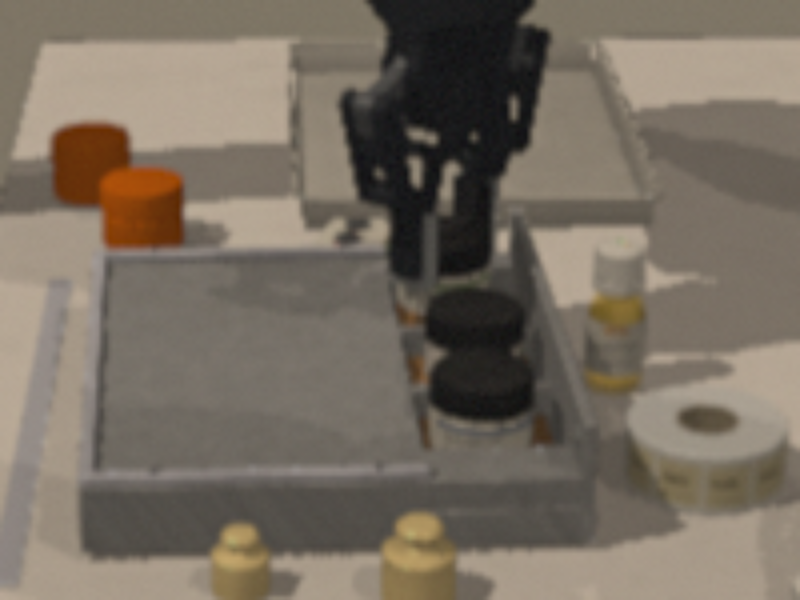

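View pics/w11.png

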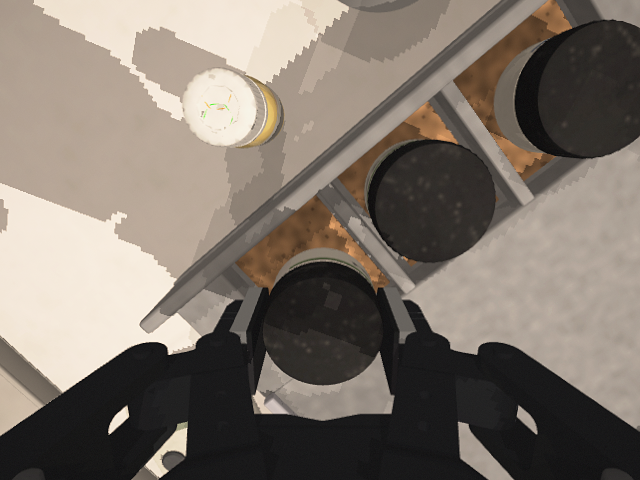

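play_rows --motion '[[40,[0,2.5,-2],[0,0,0]],[40,[3,2.5,-2],[0,0,0]],[40,[7,2.5,-2],[0,0,0]],[40,[10,2.5,-2],[0,0,0]],[40,[10,2.5,-2],[0,0,0]]]'

```text
time_s: 12.05
eef_pos: [512.0, -239.1, 37.4]
ee_rot: [[-0.001, 0.374, -0.927], [0.0, -0.927, -0.374], [-1.0, -0.001, 0.0]]
ft_force: [-0.2, -0.2, -0.1]
width: 42.0
```

```bash
python3 chk.py w12
```

```text
jar_1_center 0.93 [ 515.1 -236.6   42.6] board 66.9 63.4
jar_packed_center 0.65 [ 487.7 -294.2   40.3] board 69.7 -0.4
jar_packed_center 0.61 [ 516.7 -305.9   56.2] board 100.8 2.9
12.25 [ 512.27690547 -239.35137158   37.89488577] [ 0.51188761  0.22262077 -0.45583017] [[0.0, 0.374, -0.927], [-0.0, -0.927, -0.374], [-1.0, 0.0, -0.0]]
```

View pics/w12.png

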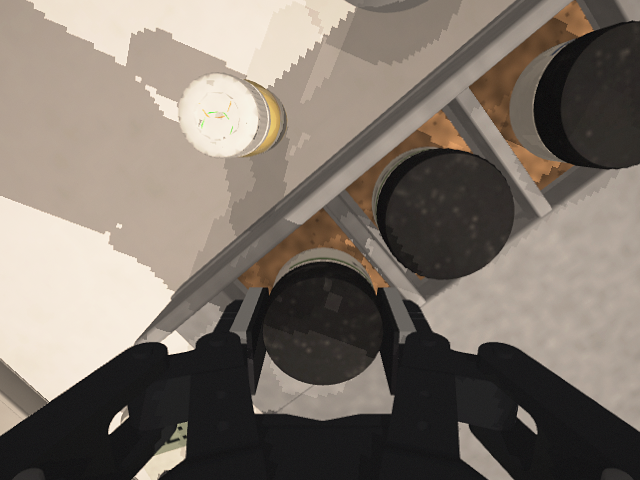

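View pics/w12s.png

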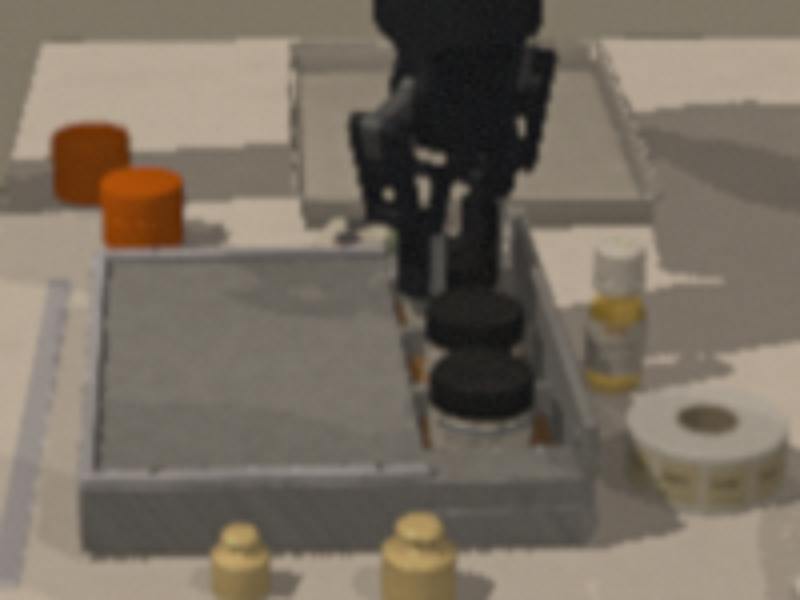

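play_rows --motion '[[40,[2,0,0],[0,0,0]],[40,[2,0,0],[0,0,0]],[48,[2,0,0],[0,0,0]],[48,[2,0,0],[0,0,0]],[48,[2,0,0],[0,0,0]]]'

```text
time_s: 12.88
eef_pos: [512.2, -239.3, 35.7]
ee_rot: [[-0.0, 0.374, -0.927], [0.0, -0.927, -0.374], [-1.0, -0.0, 0.0]]
ft_force: [0.1, -0.3, -0.3]
width: 48.2
```

play_rows --motion '[[48,[-10,0,0],[0,0,0]],[48,[-25,0,0],[0,0,0]],[60,[-60,0,0],[0,0,0]],[60,[-110,0,0],[0,0,0]],[60,[-135,0,0],[0,0,0]]]'

```text
time_s: 13.5
eef_pos: [513.2, -239.9, 175.0]
ee_rot: [[0.005, 0.374, -0.927], [-0.003, -0.927, -0.374], [-1.0, 0.004, -0.003]]
ft_force: [0.2, 0.1, -0.7]
width: 59.7
```

play_rows --motion '[[60,[0,0,0],[0,0,0]],[60,[0,0,0],[0,0,0]]]'

```text
time_s: 13.75
eef_pos: [511.7, -239.0, 170.4]
ee_rot: [[-0.001, 0.374, -0.927], [0.0, -0.927, -0.374], [-1.0, -0.001, 0.001]]
ft_force: [-0.2, -0.3, -0.4]
width: 60.1
```

```bash
python3 chk.py w13
python3 - <<'E'
from h import *
p=ctrl.snapshot('top');cv2.imwrite('pics/t13.png',cv2.resize(p['color'][170:320,260:460,::-1],(800,600),interpolation=cv2.INTER_CUBIC))
E
```

```text
jar_1_center 0.74 [ 514.5 -238.5   42.3] board 67.3 61.4
jar_packed_center 0.66 [ 488.8 -293.6   38.9] board 70.4 0.7
13.95 [ 511.768136   -239.00169958  169.68350744] [-0.51893274 -1.46494489  0.34642301] [[-0.002, 0.374, -0.927], [0.001, -0.927, -0.374], [-1.0, -0.002, 0.001]]
```

View pics/w13.png

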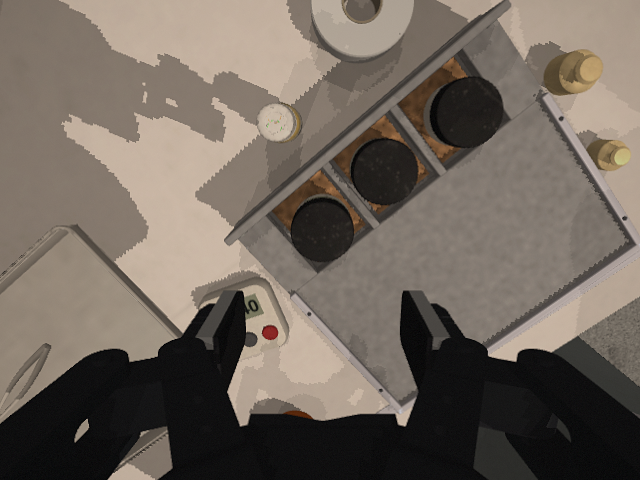

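View pics/w13s.png

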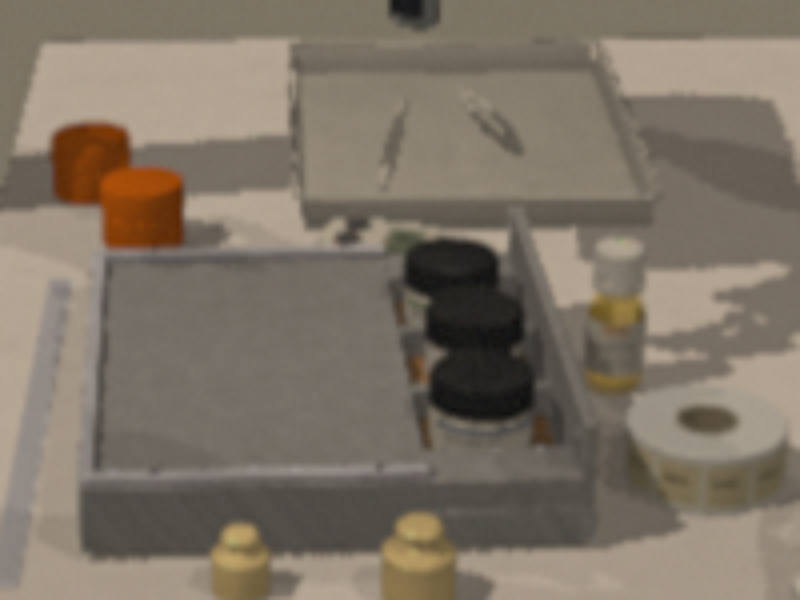

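View pics/t13.png

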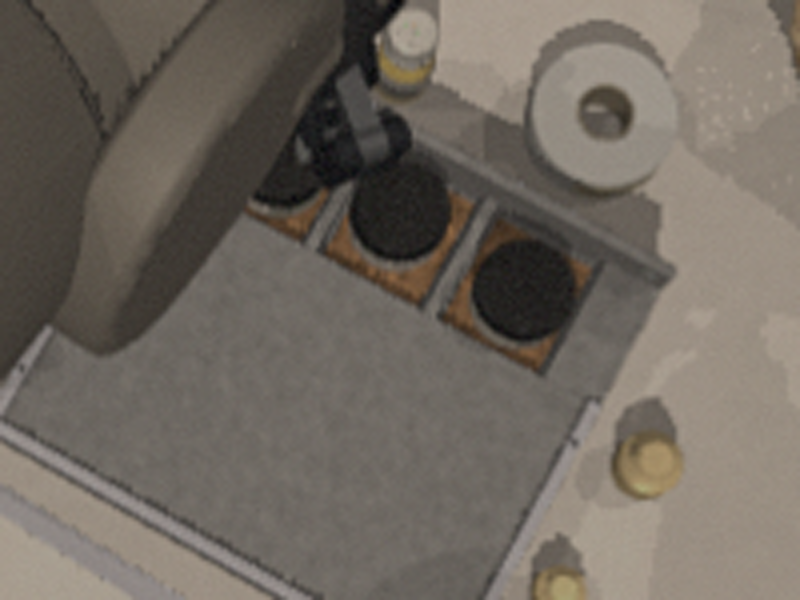

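Run:
```python
from h import *
q=(426.3,-261.2,-.488);c,s=np.cos(q[2]),np.sin(q[2])
W=lambda x,y,z:(q[0]+c*x-s*y,q[1]+s*x+c*y,z)
th=np.linspace(0,6.283,60)
for n,o,z0,f in (('scene',(340,210),57,6),('wrist',(240,50),57,2.6)):
    p=ctrl.snapshot(n)
    w,h=(120,100) if n=='scene' else (300,230)
    im=cv2.resize(p['color'][o[1]:o[1]+h,o[0]:o[0]+w,::-1],(int(w*f),int(h*f)),interpolation=cv2.INTER_CUBIC)
    T=lambda X:tuple(((proj(p,X)-o)*f).astype(int))
    for x,y in ((67,60),(70,0),(67,-60)):
      for z,col in ((57,(255,0,255)),(22,(0,255,255))): cv2.polylines(im,[np.array([T(W(x+22*np.cos(t),y+22*np.sin(t),z)) for t in th])],True,col)
    for a,b in [((40,115,34),(40,-115,34)),((100,115,58),(100,-115,58))]+[((40,y,34),(100,y,34)) for y in (-87,-33,-27,27,33,87)]: cv2.line(im,T(W(*a)),T(W(*b)),(0,255,0),1)
    cv2.imwrite('pics/f_%s.png'%n,im)
```

```text
(no output)
```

View pics/f_scene.png

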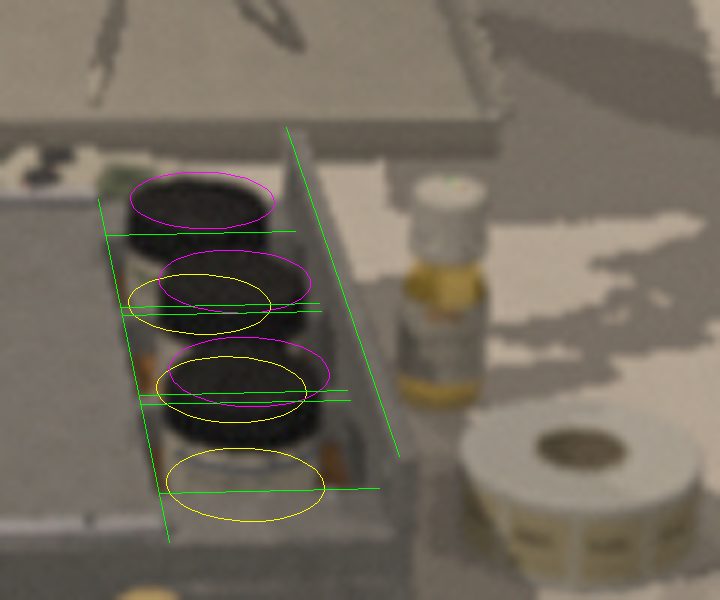

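View pics/f_wrist.png

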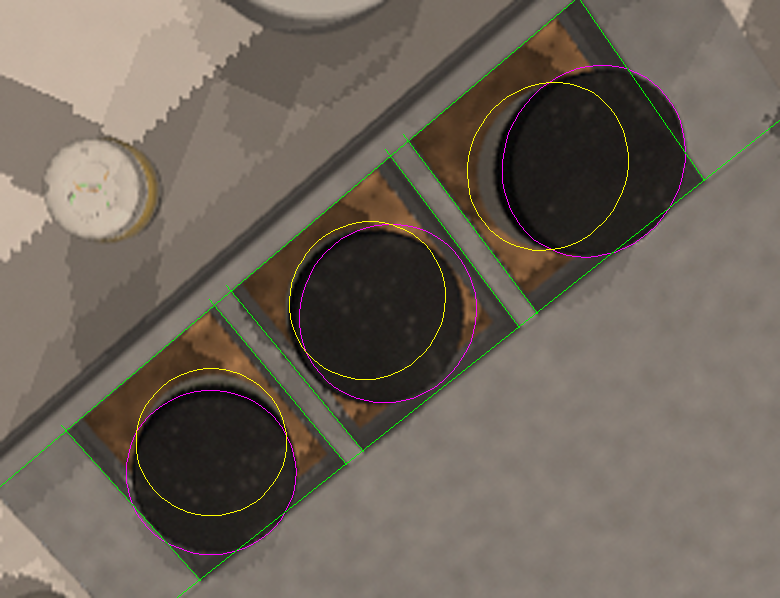

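```bash
python3 -c "
from station import ctrl
print(ctrl.close_job())"
```

```text
the job is handed in; nothing more can be done
None
```

Both jars are in the two empty cells: jar 2 in the right cell and jar 1 in the left one. I handed the job in at about 14 s of the 51 s, with the gripper open and clear of everything.

I gripped each jar diagonally by the lid and slid it along the deck and over the drop edge. I then lowered it about 12 mm to the cell floor and released it. I never commanded more than about 1 mm of lift.

**Final checks**
- **Jar positions:** The overlays put both jars about 3–4 mm on the deck side of their cell centres (limit 13 mm). Across the cells they are within about 2 mm (limit 10 mm). The network put jar 1 at board x = 67, y = 61 mm.
- **Seating:** Both jars look level in the pictures. There was almost no force on the tool as they were lowered, and their lids line up with the packed jar's lid.
- **Packed jar and bystanders:** The network put the packed jar at its cell centre within 1 mm, and the weights, timer, bottle and label roll look undisturbed.

**Disagreements**
- **Scene camera overlay:** The lids sat a few mm off the overlay there, up to about 3 mm for the right jar. I put this down to calibration, since the wrist and top views agreed with each other.
- **Right jar:** The network did not report it separately in the last picture, so its position rests on the overlays alone.

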